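# Stop the balance plate rocking

## Task

The lab balance stands on a plate that rocks at one corner. Press down on the bare plate at its corners, one after another, each firmly and as far as it will go, until you find the corner that sinks, then let go and press the hinged shim leaf beside that corner down flat, and take your hand away. Only touch and press: leave the other three shims up, do not lift or shove the plate, and leave everything else where it stands.

Things in the scene. Friction and masses are not known exactly. Their poses are not given: they have to be found in the camera images.
- plate: loose aluminium plate, 160 (x) x 170 (y) x 12 mm, 2.2 kg with the white balance fixed on its middle (110 x 86 mm, topping out 46 mm above the plate's underside). Origin: centre of the plate's underside, 35 mm above the bench; its bare top is 47 mm above the bench. It rests level, unfastened, on four seats on a fixed dark steel tray (170 x 330 x 6 mm, same centre and yaw).
- corner_1 (a point): where to press corner 1 of the plate: on its bare top, 47 mm above the bench, 16 mm in from the x edge, 21 mm from the y edge; near the robot, left (-x, +y in the plate's axes). One corner, drawn at random, stands on a springy seat: pressed here it sinks from about 2 N, meets a roller of its shim 4 to 5 mm down (a bump of about 5 N) and stops hard 7 to 8 mm down at 7 N: press with 10 N or more; let go, it springs back. The others sink less than 1 mm at 15 N.
- corner_2 (a point): where to press corner 2 of the plate: on its bare top, 47 mm above the bench, 16 mm in from the x edge, 21 mm from the y edge; near the robot, right (-x, -y). One corner, drawn at random, stands on a springy seat: pressed here it sinks from about 2 N, meets a roller of its shim 4 to 5 mm down (a bump of about 5 N) and stops hard 7 to 8 mm down at 7 N: press with 10 N or more; let go, it springs back. The others sink less than 1 mm at 15 N.
- corner_3 (a point): where to press corner 3 of the plate: on its bare top, 47 mm above the bench, 16 mm in from the x edge, 21 mm from the y edge; far, left (+x, +y). One corner, drawn at random, stands on a springy seat: pressed here it sinks from about 2 N, meets a roller of its shim 4 to 5 mm down (a bump of about 5 N) and stops hard 7 to 8 mm down at 7 N: press with 10 N or more; let go, it springs back. The others sink less than 1 mm at 15 N.
- corner_4 (a point): where to press corner 4 of the plate: on its bare top, 47 mm above the bench, 16 mm in from the x edge, 21 mm from the y edge; far, right (+x, -y). One corner, drawn at random, stands on a springy seat: pressed here it sinks from about 2 N, meets a roller of its shim 4 to 5 mm down (a bump of about 5 N) and stops hard 7 to 8 mm down at 7 N: press with 10 N or more; let go, it springs back. The others sink less than 1 mm at 15 N.
- shim_1 (a joint): angle of the shim leaf of corner 1 above flat, rad: 0 = flat and level (hard stop), starts at 0.55 to 0.63. Hinged under the plate's edge 13 mm above the bench. A corner that sinks all the way pushes on a roller at the leaf's root and kicks the leaf up to 0.8 or more. Pressing the outer end down flat (0.5 N moves it) props the corner on that roller. The leaf stays where it is left.
- shim_2 (a joint): angle of the shim leaf of corner 2 above flat, rad: 0 = flat and level (hard stop), starts at 0.55 to 0.63. Hinged under the plate's edge 13 mm above the bench. A corner that sinks all the way pushes on a roller at the leaf's root and kicks the leaf up to 0.8 or more. Pressing the outer end down flat (0.5 N moves it) props the corner on that roller. The leaf stays where it is left.
- shim_3 (a joint): angle of the shim leaf of corner 3 above flat, rad: 0 = flat and level (hard stop), starts at 0.55 to 0.63. Hinged under the plate's edge 13 mm above the bench. A corner that sinks all the way pushes on a roller at the leaf's root and kicks the leaf up to 0.8 or more. Pressing the outer end down flat (0.5 N moves it) props the corner on that roller. The leaf stays where it is left.
- shim_4 (a joint): angle of the shim leaf of corner 4 above flat, rad: 0 = flat and level (hard stop), starts at 0.55 to 0.63. Hinged under the plate's edge 13 mm above the bench. A corner that sinks all the way pushes on a roller at the leaf's root and kicks the leaf up to 0.8 or more. Pressing the outer end down flat (0.5 N moves it) props the corner on that roller. The leaf stays where it is left.
- leaf_1 (a point): middle of the upper face of shim leaf 1's outer end (30 x 26 mm steel tab, 4 mm thick), 66 mm from its hinge. The leaf sticks out from under the plate (+y in the plate's axes) beside corner 1, sloping up outwards; the point is about 50 mm above the bench at the start, 65 mm if kicked up, 16 mm when flat (and then 11 to 23 mm further out).
- leaf_2 (a point): middle of the upper face of shim leaf 2's outer end (30 x 26 mm steel tab, 4 mm thick), 66 mm from its hinge. The leaf sticks out from under the plate (-y in the plate's axes) beside corner 2, sloping up outwards; the point is about 50 mm above the bench at the start, 65 mm if kicked up, 16 mm when flat (and then 11 to 23 mm further out).
- leaf_3 (a point): middle of the upper face of shim leaf 3's outer end (30 x 26 mm steel tab, 4 mm thick), 66 mm from its hinge. The leaf sticks out from under the plate (+y in the plate's axes) beside corner 3, sloping up outwards; the point is about 50 mm above the bench at the start, 65 mm if kicked up, 16 mm when flat (and then 11 to 23 mm further out).
- leaf_4 (a point): middle of the upper face of shim leaf 4's outer end (30 x 26 mm steel tab, 4 mm thick), 66 mm from its hinge. The leaf sticks out from under the plate (-y in the plate's axes) beside corner 4, sloping up outwards; the point is about 50 mm above the bench at the start, 65 mm if kicked up, 16 mm when flat (and then 11 to 23 mm further out).
- weight: brass calibration weight, 26 mm across, 35 mm tall, standing on the tray between the two right-hand shim leaves; origin at the centre of its underside. Leave it alone.
- vial: small amber glass vial with white cap, 25 mm across, 42 mm tall, standing on the tray between the two left-hand shim leaves; origin at the centre of its underside. Leave it alone.
- jar: plastic jar with red screw lid, 70 mm across, 85 mm tall, on the bench beyond the tray; origin at the centre of its underside. Leave it alone.
- beaker: glass beaker, 70 mm across, 90 mm tall, on the bench beyond the tray; origin at the centre of its underside. Leave it alone.
- timer: flat white lab timer, 65 x 70 x 18 mm, on the bench to the right; origin at the centre of its underside. Leave it alone.
- dish: shallow glass dish, 90 mm across, 18 mm tall, on the bench to the left; origin at the centre of its underside. Leave it alone.
- marker: marker pen lying on the bench to the left, about 128 x 14 x 12 mm; origin at the centre of its underside. Leave it alone.
Not all that is in view belongs to the job. What is meant by the plate is not pink, and is the larger of those in its own colour.

How it is judged:
By the outcome, as a careful person would: the job done as asked, in the order asked, and still so for the second after the job is handed in, with the robot touching nothing.
It also fails if it takes over 54 s, if anything falls off the work surface, if the arm or the gripper's body presses on something with over 40 N, if the wrist force passes 120 N, or if a joint passes its speed limit or range.

## Robot

A 6-joint arm with a two-finger parallel gripper is mounted at the origin on the work surface. World frame = base frame: x ahead of the robot, y to its left, z up, the work surface at z = 0. Lengths are in m, angles in rad, forces in N, time in s.
With the tool pointing down it reaches from about 0.375 to 0.925 m from the base axis. Payload 5.7 kg.
Tool frame: the origin (TCP) lies midway between the tips of the shut fingers; the grasp point (between the pads) lies 19 mm behind it; z points along the fingers, y is the line along which they close (so a half turn about z gives the same grasp; the last joint's range is limited). The gripper opens to 88 mm and grips with 3 to 60 N. Pads are 20 mm wide; open, the fingers measure 115 mm over their backs; the gripper's body (75 mm by 178 mm) begins 61 mm behind the grasp point.
Start: joints at [-1.319, 0.359, 1.51, -0, 1.272, -0.115], TCP at [0.215, -0.56, 0.19] pointing down, gripper open.
Joint ranges: [-2.97, 2.97], [-1.01, 2.36], [0.21, 2.38], [-0.96, 4.11], [0.2, 2.71], [-2.98, 2.98]. Speed limits (rad/s): [2.39, 2.39, 3.14, 3.14, 3.14, 3.14].

## Interface

Orientations are given as a unit quaternion [x, y, z, w].
In Python, from bench import move_ptp, servo_line, goto_joints, move_gripper, sleep, inverse_kinematics, capture, PlanningError, close_job, spot_in, silhouettes, current_clock, current_joint_pos, current_qvel, current_joint_torque, current_position, current_orientation, current_force, current_torque, current_finger_gap, current_grip_force gives the robot as it stands. Calls block until the motion is done:
- move_ptp(position, orientation): joint-space move of the TCP to a pose.
- servo_line(position, orientation=None, rate=0.15, contact_N=None): straight line of the TCP; orientation=None keeps the orientation; rate is the mean speed in m/s. With contact_N (N) it stops when the force on the tool has changed by that much, and returns True; else False.
- goto_joints(angles): joint-space move.
- move_gripper(opening): finger opening in m; the grip force is fixed at half the most; returns when the fingers have stopped.
- sleep(seconds).
- inverse_kinematics(position, orientation): joint angles nearest the present ones, or None.
- capture(name): name is "scene" or "top" or "wrist"; returns a dict with "image" (400x640x3 uint8, blue, green, red), "range_z" (400x640 float32, m along the optical axis (not along the pixel's ray), 0 where there is no reading), "intrinsics" (3x3 intrinsics, pixels), "k1" (the pictures are not rectified: a ray, as slopes to the right and down, at radius r is drawn at 1 + k1 r^2 times it, then the intrinsics apply), "R" (3x3) and "t" (3): a world point X has camera coordinates R X + t. Camera axes: x right, y down, z forward; pixel columns grow to the right and rows downward; lengths in m; the calibration is good to about 2 mm. A picture is of the moment at which its call begins.
A pose or a line that the arm cannot do raises PlanningError and nothing moves.
- close_job(): hands the job in; it is judged then, once.
Trained networks look in the newest picture that a camera, given by its name, has taken for a name from the list of things; names that differ only in an ending like _2 or _b are one class to them, and where a whole thing is asked for, a point or a joint stands for the part that bears it (a point fixed in the world has none). Each returns a list of dicts, best first, with "conf" (0 to 1); they miss things now and then, are a little off and sometimes report something else, mostly with a low value. They report only what shows in the picture. A call takes as long as a camera call. They do not tell look-alikes from the thing itself.
- spot_in(camera, query): "xy" ([column, row] in pixels, amid what is visible of it).
- silhouettes(camera, query): "region" (400x640 bool, what is visible of it) and "xy" ([column, row] in pixels, amid what is visible of it).
Readings, each from a call of its own:
- current_clock(): time.
- current_joint_pos(): joint angles.
- current_qvel(): joint speeds.
- current_joint_torque(): joint torques, N m.
- current_position(): TCP position.
- current_orientation(): TCP orientation.
- current_force(): force on the tool from outside, world axes, zero at the start.
- current_torque(): the same for the moment, N m.
- current_finger_gap(): finger opening in m.
- current_grip_force(): force on a finger pad.
Only numpy, scipy, OpenCV 4.12 (cv2) and the standard library are available. Lean on these libraries where they do the work, as an engineer would, in place of code of your own. Each camera call takes 0.05 s, during which the arm holds its last target. There are 200 camera calls.

## Working session

There is one attempt and no reset: what is moved stays moved. The work goes in short steps, each a Python script; the robot and the scene stay as the last script left them, time stands still between calls to the robot, and variables do not carry over. Pictures are saved under pics/ and viewed, at most 10 in all, crops included, and the job is handed in when it is done.

```bash
mkdir -p pics; ls
cat > h.py <<'E'
import numpy as np, cv2
from bench import *
def pts(c):
    K=c["intrinsics"];h,w=c["range_z"].shape
    uv=np.stack(np.meshgrid(np.arange(w),np.arange(h)),-1).reshape(-1,1,2).astype(np.float64)
    n=cv2.undistortPoints(uv,K,np.array([c["k1"],0,0,0.])).reshape(h,w,2)
    z=c["range_z"];P=np.dstack([n*z[...,None],z])
    X=(P-c["t"])@c["R"]
    X[z<=0]=np.nan
    return X
E
python3 - <<'E'
from h import *
for n in("top","scene"):
    c=capture(n);cv2.imwrite(f"pics/{n}0.png",c["image"]);X=pts(c);np.save(f"{n}X.npy",X)
    for q in("plate","leaf_1","weight","vial","jar","beaker","timer"):
        for s in silhouettes(n,q):
            p=X[s["region"]];print(n,q,round(s["conf"],2),np.round(s["xy"]),s["region"].sum(),np.round(np.nanmedian(p,0),3))
print(current_clock())
E
```

```text
pics
top plate 0.97 [214. 115.] 3855 [0.765 0.282 0.014]
top plate 0.86 [297. 205.] 4595 [0.532 0.06  0.048]
top plate 0.77 [255. 295.] 2288 [0.316 0.173 0.01 ]
top plate 0.6 [369. 113.] 828 [ 0.765 -0.111  0.05 ]
top plate 0.37 [178. 191.] 906 [0.579 0.374 0.009]
top leaf_1 0.78 [254. 235.] 310 [0.468 0.182 0.04 ]
top leaf_1 0.68 [346. 175.] 233 [ 0.604 -0.053  0.043]
top leaf_1 0.63 [355. 227.] 286 [ 0.485 -0.065  0.042]
top leaf_1 0.58 [252. 185.] 259 [0.586 0.187 0.041]
top weight 0.56 [350. 201.] 25 [ 0.54  -0.061  0.029]
top weight 0.23 [178. 193.] 941 [0.578 0.374 0.01 ]
top vial 0.53 [294. 116.] 826 [0.745 0.079 0.083]
top vial 0.45 [250. 185.] 255 [0.586 0.187 0.041]
top vial 0.4 [256. 233.] 263 [0.467 0.18  0.044]
top jar 0.68 [292. 114.] 840 [0.745 0.079 0.083]
top beaker 0.94 [369. 112.] 824 [ 0.765 -0.111  0.05 ]
top beaker 0.39 [301. 207.] 4672 [0.533 0.059 0.048]
top beaker 0.32 [351. 200.] 86 [ 0.547 -0.066  0.029]
top timer 0.81 [492. 215.] 826 [ 0.492 -0.408  0.018]
scene plate 0.73 [408. 201.] 1358 [0.33  0.187 0.013]
scene plate 0.71 [334. 222.] 3219 [0.555 0.08  0.05 ]
scene plate 0.58 [355. 347.] 6013 [0.785 0.298 0.015]
scene leaf_1 0.71 [305. 190.] 135 [ 0.484 -0.065  0.048]
scene leaf_1 0.64 [364. 258.] 237 [0.585 0.183 0.04 ]
scene leaf_1 0.62 [284. 215.] 178 [ 0.603 -0.056  0.049]
scene leaf_1 0.45 [383. 226.] 183 [0.466 0.176 0.042]
scene weight 0.53 [295. 209.] 73 [ 0.552 -0.057  0.03 ]
scene vial 0.69 [230. 238.] 936 [ 0.753 -0.101  0.062]
scene vial 0.58 [371. 247.] 117 [0.541 0.186 0.041]
scene jar 0.77 [286. 282.] 1104 [0.767 0.096 0.076]
scene beaker 0.62 [433. 297.] 1078 [0.569 0.373 0.012]
scene beaker 0.56 [230. 239.] 963 [ 0.752 -0.101  0.063]
scene timer 0.87 [219. 150.] 367 [ 0.498 -0.399  0.02 ]
scene timer 0.16 [280. 218.] 212 [ 0.603 -0.055  0.047]
0.8
```

View pics/top0.png

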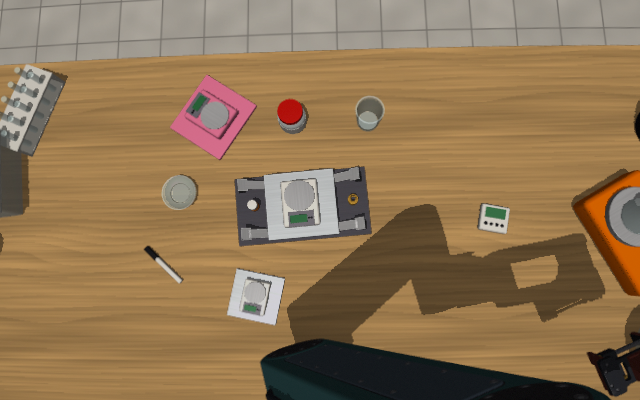

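View pics/scene0.png

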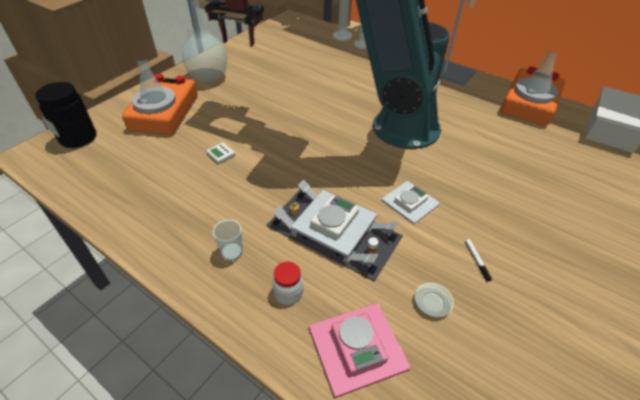

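Top view: the grey plate on the dark tray is at about (301,204), with leaves at (254,235), (355,227), (252,185) and (346,175). The pink plate (213,116) and the smaller grey one (255,295) are decoys. Next I fit the plate pose.

Run:
```python
from h import *
for n in("top","scene"):
    X=np.load(n+"X.npy");m=(abs(X[...,0]-.54)<.12)&(abs(X[...,1]-.06)<.095)&(X[...,2]>.04)&(X[...,2]<.054)
    m=cv2.morphologyEx(m.astype(np.uint8),cv2.MORPH_OPEN,np.ones((9,9) if n=="top" else (7,7)))>0
    k,l,st,ce=cv2.connectedComponentsWithStats(m.astype(np.uint8));m=l==1+st[1:,4].argmax()
    print(n,m.sum(),cv2.minAreaRect((X[m][:,:2]*1000).astype(np.float32)),np.median(X[m][:,2]))
    b=(abs(X[...,0]-.54)<.1)&(abs(X[...,1]-.06)<.1)&(X[...,2]>.074)&(X[...,2]<.09)
    print("bal",b.sum(),cv2.minAreaRect((X[b][:,:2]*1000).astype(np.float32)),np.median(X[b][:,2]))
```

```text
top 1111 ((540.3997802734375, 4.175510406494141), (160.4897003173828, 55.377742767333984), 5.278610706329346) 0.04689367214371281
bal 1109 ((534.1663208007812, 60.76749038696289), (107.3900375366211, 81.27559661865234), 5.181267738342285) 0.0795429034481883
scene 1747 ((534.6966552734375, 64.13104248046875), (162.106689453125, 170.52682495117188), 4.679200649261475) 0.04894105151653571
bal 931 ((533.7213134765625, 65.08857727050781), (112.46916961669922, 83.4630355834961), 4.821657180786133) 0.08062680655687814
```

```bash
cat >> h.py <<'E'
from scipy.spatial.transform import Rotation as Ro
C=np.array([.534,.0625]);yaw=np.deg2rad(5.0)
ex=np.array([np.cos(yaw),np.sin(yaw)]);ey=np.array([-ex[1],ex[0]])
def W(x,y,z): return np.r_[C+x*ex+y*ey,z]
SG={1:(-1,1),2:(-1,-1),3:(1,1),4:(1,-1)}
def quat(s):
    y=np.r_[s*ex,0];z=np.array([0,0,-1.]);return Ro.from_matrix(np.c_[np.cross(y,z),y,z]).as_quat()
E
python3 - <<'E'
from h import *
for s in(1,-1):
    for k in SG: 
        q=inverse_kinematics(W(SG[k][0]*.064,SG[k][1]*.064,.06),quat(s));print(s,k,None if q is None else np.round(q,2))
s=min((1,-1),key=lambda s:abs(inverse_kinematics(W(0,0,.12),quat(s))[5]))
print("sign",s)
move_gripper(0)
for k in(2,4,3,1):
    a,b=SG[k];p=lambda z:W(a*.064,b*.064,z)
    move_ptp(p(.12 if k==2 else .1),quat(s))
    if k==2: sleep(.2)
    servo_line(p(.056),rate=.12)
    sleep(.1);f0=current_force()[2]
    # touch, then press
    t=servo_line(p(.040),rate=.015,contact_N=1.2);z1=current_position()[2]
    h=servo_line(p(.034),rate=.012,contact_N=14);z2=current_position()[2];f=current_force()[2]-f0
    print(k,t,h,round(z1,4),round(z2,4),"sink",round((z1-z2)*1000,2),round(f,1),round(current_clock(),1))
    servo_line(p(.1),rate=.12)
    if z1-z2>.004:
        print("FOUND",k);break
print(current_clock())
E
```

```text
1 1 [ 0.11  0.36  1.91 -0.    0.87  0.02]
1 2 [-0.16  0.35  1.92 -0.    0.87 -0.25]
1 3 [ 0.11  0.51  1.63 -0.    1.01  0.02]
1 4 [-0.11  0.5   1.64 -0.    1.   -0.19]
-1 1 None
-1 2 [-0.16  0.35  1.92 -0.    0.87  2.89]
-1 3 None
-1 4 [-0.11  0.5   1.64 -0.    1.    2.95]Traceback (most recent call last):
  File "<stdin>", line 5, in <module>
  File "<stdin>", line 5, in <lambda>
TypeError: 'NoneType' object is not subscriptable
```

Run:
```python
from h import *
s=1
move_gripper(0)
for k in(2,4,3,1):
    a,b=SG[k];p=lambda z:W(a*.064,b*.064,z)
    move_ptp(p(.12),quat(s))
    servo_line(p(.056),rate=.12)
    sleep(.1);f0=current_force()[2]
    t=servo_line(p(.040),rate=.015,contact_N=1.2);z1=current_position()[2]
    h=servo_line(p(.034),rate=.012,contact_N=14);z2=current_position()[2];f=current_force()[2]-f0
    print(k,t,h,round(z1,4),round(z2,4),"sink",round((z1-z2)*1000,2),round(f,1),round(current_clock(),1))
    servo_line(p(.12),rate=.12)
    if z1-z2>.003 or not (t and h):
        print("FOUND?",k);break
print(current_clock())
```

```text
2 False False 0.0401 0.034 sink 6.1 0.6 7.0
FOUND? 2
7.8583
```

Run:
```python
from h import *
print(current_position(),current_orientation(),quat(1),current_finger_gap(),current_force())
w=capture("wrist");cv2.imwrite("pics/w1.png",w["image"]);X=pts(w);np.save("wX.npy",X)
c=capture("scene");cv2.imwrite("pics/s1.png",cv2.resize(c["image"][130:330,180:480],None,fx=2.6,fy=2.6))
```

```text
[ 0.47527321 -0.00675908  0.11949078] [ 6.75598445e-01  7.37269650e-01 -2.50136834e-04 -3.76132073e-04] [0.67559021 0.73727734 0.         0.        ] 0.0004502449673385235 [ 0.49218662 -0.03543729 -0.72696646]
```

View pics/w1.png

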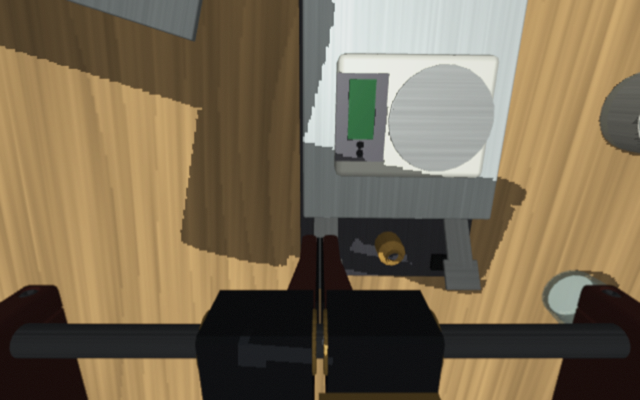

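View pics/s1.png

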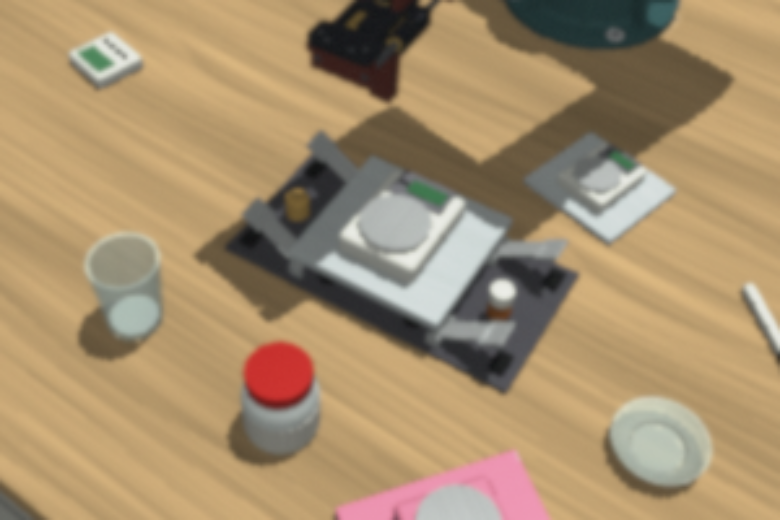

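The wrist view shows the plate's near-right region at (303–500, 0–217), with the fingertips at (322,240), which looks just off the plate in -y. I'll fit the plate again from this cloud.

Run:
```python
from h import *
X=np.load("wX.npy")
for u,v in [(312,205),(480,205),(512,20),(400,200),(325,225),(460,270),(250,150),(250,300),(390,240),(440,120),(302,100),(310,100),(400,215),(400,220),(488,205),(494,205)]: print(u,v,np.round(X[v,u],4))
c=capture("wrist");K=c["intrinsics"];p=c["R"]@W(-.064,-.064,.12)+c["t"];print("tcp px",(K@p)[:2]/p[2], p)
m=np.zeros(X.shape[:2],bool);m[:217,300:530]=1;m&=(X[...,2]>.04)&(X[...,2]<.054)
Q=X[m];print(Q.min(0),Q.max(0),cv2.minAreaRect((Q[:,:2]*1000).astype(np.float32)))
```

```text
312 205 [ 0.4709 -0.015   0.0469]
480 205 [ 0.6123 -0.0031  0.046 ]
512 20 [0.6024 0.1368 0.0476]
400 200 [ 0.5438 -0.004   0.0478]
325 225 [ 0.4844 -0.0394  0.0288]
460 270 [ 0.6062 -0.0631  0.0505]
250 150 [ 4.087e-01  1.840e-02 -3.000e-04]
250 300 [0.4565 0.0253 0.242 ]
390 240 [ 0.547  -0.0508  0.0251]
440 120 [0.5519 0.065  0.0828]
302 100 [0.4546 0.0679 0.0068]
310 100 [0.4627 0.0695 0.0491]
400 215 [ 0.5458 -0.0172  0.0479]
400 220 [ 0.5586 -0.0369  0.0064]
488 205 [ 0.6186 -0.0023  0.0467]
494 205 [ 6.507e-01 -1.560e-02 -2.000e-04]
tcp px [318.67467839 231.22464681] [-0.00050282  0.02131425  0.20982738]
[ 0.45169372 -0.02561524  0.0435206 ] [0.62298566 0.15064344 0.0539059 ] ((537.641357421875, 62.57051086425781), (161.32630920410156, 163.864013671875), 4.750266075134277)
```

Run:
```python
from h import *
X=np.load("wX.npy");print([np.round(X[v,u],4) for u,v in [(310,245),(332,245),(312,260),(335,265)]])
sg=lambda z:W(-.064+.003,-.064,z)
servo_line(sg(.056),rate=.1)
for z in (.052,.05,.048,.046,.044,.042):
    servo_line(sg(z),rate=.03);sleep(.15);f=np.mean([current_force() for _ in range(5)],0)
    print(z,np.round(current_position(),4),np.round(f,2),np.round(current_joint_torque(),1))
    if abs(f[2])>10:break
w=capture("wrist");cv2.imwrite("pics/w2.png",w["image"])
c=capture("scene");cv2.imwrite("pics/s2.png",cv2.resize(c["image"][150:290,230:430],None,fx=4,fy=4))
print(current_clock())
```

```text
[array([0.471 , 0.0047, 0.1651]), array([0.4818, 0.0051, 0.164 ]), array([0.4723, 0.0048, 0.1805]), array([0.4822, 0.0058, 0.1852])]
0.052 [ 0.479  -0.0066  0.0522] [ 0.37 -0.39  0.4 ] [ -0.  -43.1 -17.9   0.1   0.   -0. ]
0.05 [ 0.4788 -0.0066  0.05  ] [-0.01  1.05 -0.11] [  0.  -43.2 -17.7   0.1   0.   -0. ]
0.048 [ 0.4788 -0.0066  0.048 ] [-0.26 -0.31  0.05] [  0.  -43.3 -17.6   0.    0.   -0. ]
0.046 [ 0.4788 -0.0066  0.046 ] [0.65 0.12 0.24] [  0.  -43.3 -17.5   0.    0.   -0. ]
0.044 [ 0.4788 -0.0066  0.044 ] [0.85 0.65 0.42] [  0.  -43.4 -17.3   0.    0.   -0. ]
0.042 [ 0.4788 -0.0066  0.042 ] [-0.67  0.2  -0.2 ] [  0.  -43.5 -17.2   0.    0.   -0. ]
11.3333
```

View pics/s2.png

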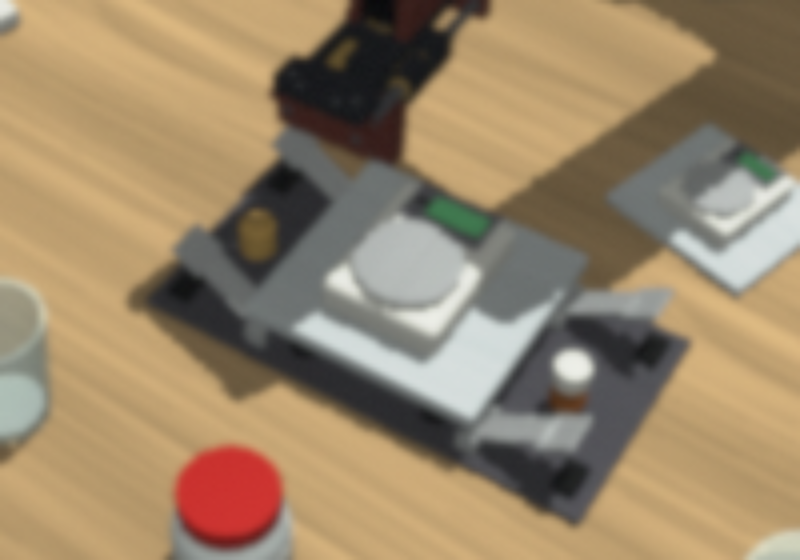

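The scene crop shows the gripper at (340,110), with its lower end at (400,160) still visibly above and behind corner 2. So there is no contact, although the TCP reads z=0.042. I'll measure the fingertip against the wrist and scene clouds.

Run:
```python
from h import *
w=capture("wrist");X=pts(w)
print("finger_gap",current_finger_gap())
for v in range(200,300,6): print(v,[np.round(X[v,u],3).tolist() for u in(305,322,338)])
for n in("scene","top"):
    c=capture(n);Y=pts(c);P=c["R"]@np.array(current_position())+c["t"];r=P[:2]/P[2];r=r*(1+c["k1"]*(r@r))
    print(n,"tcp px",c["intrinsics"][:2,:2]@r+c["intrinsics"][:2,2],"joints",np.round(current_joint_pos(),3))
    m=(abs(Y[...,0]-.475)<.05)&(abs(Y[...,1]+.005)<.05)&(Y[...,2]>.058)
    Q=Y[m]; print(n,m.sum(), np.round(Q[np.argsort(Q[:,2])[:8]],3).tolist() if m.any() else "")
cv2.imwrite("pics/w3.png",w["image"])
```

```text
finger_gap 4.71288559622019e-05
200 [[0.47, 0.015, 0.048], [0.48, 0.015, 0.046], [0.487, 0.024, 0.073]]
206 [[0.47, 0.011, 0.047], [0.48, 0.011, 0.047], [0.487, 0.021, 0.072]]
212 [[0.47, 0.007, 0.047], [0.48, 0.008, 0.047], [0.49, 0.008, 0.046]]
218 [[0.471, 0.003, 0.047], [0.481, 0.004, 0.047], [0.49, 0.005, 0.048]]
224 [[0.471, -0.001, 0.048], [0.481, 0.0, 0.048], [nan, nan, nan]]
230 [[0.471, -0.005, 0.047], [0.481, -0.004, 0.047], [0.491, -0.003, 0.048]]
236 [[0.472, 0.004, 0.076], [0.482, -0.008, 0.047], [0.492, -0.007, 0.048]]
242 [[0.472, 0.004, 0.083], [0.481, 0.004, 0.081], [0.492, -0.011, 0.047]]
248 [[0.472, 0.004, 0.09], [0.48, 0.004, 0.087], [0.488, 0.006, 0.09]]
254 [[0.472, 0.005, 0.097], [0.48, 0.004, 0.094], [0.488, 0.006, 0.096]]
260 [[0.473, 0.004, 0.102], [0.48, 0.003, 0.099], [0.487, 0.006, 0.102]]
266 [[0.473, 0.005, 0.108], [0.48, 0.004, 0.105], [0.487, 0.006, 0.108]]
272 [[0.473, 0.004, 0.112], [0.48, 0.004, 0.11], [0.487, 0.005, 0.112]]
278 [[0.473, 0.004, 0.117], [0.48, 0.003, 0.115], [0.487, 0.005, 0.117]]
284 [[0.473, 0.005, 0.122], [0.48, 0.003, 0.119], [0.486, 0.005, 0.122]]
290 [[0.473, 0.027, 0.16], [0.48, 0.004, 0.124], [0.482, 0.028, 0.162]]
296 [[0.474, 0.027, 0.163], [0.48, 0.003, 0.127], [0.482, 0.027, 0.162]]
scene tcp px [324.57795954 197.77470117] joints [-0.158  0.388  1.928 -0.     0.826 -0.245]
scene 5201 [[0.518, 0.022, 0.072], [0.523, 0.029, 0.073], [0.483, 0.027, 0.073], [0.497, 0.02, 0.073], [0.519, 0.029, 0.073], [0.502, 0.02, 0.073], [0.517, 0.031, 0.074], [0.516, 0.027, 0.074]]
top tcp px [329.08861828 227.02738459] joints [-0.158  0.388  1.928  0.     0.826 -0.245]
top 4451 [[0.427, 0.014, 0.168], [0.445, -0.04, 0.169], [0.429, 0.014, 0.169], [0.435, 0.016, 0.169], [0.431, 0.013, 0.17], [0.433, 0.013, 0.17], [0.425, -0.041, 0.17], [0.44, -0.04, 0.17]]
```

View pics/w3.png

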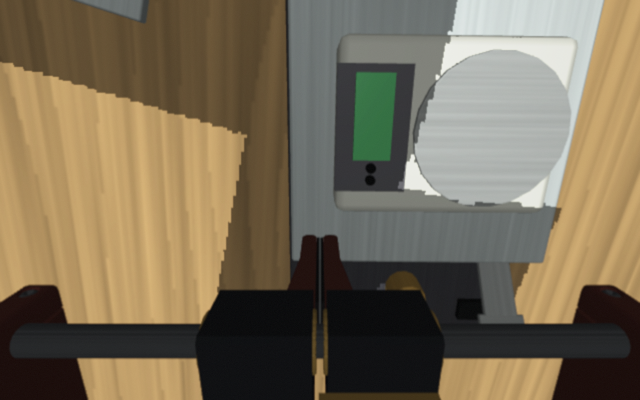

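The wrist cloud puts the fingertips at z≈0.075 while the TCP reads 0.042. The real tips are about 33 mm above the reported TCP, in line in xy, so nothing has been touched yet. I'll press under force control and let contact give the true offset.

```bash
sed -i 's/\[.534,.0625\]/[.536,.0625]/' h.py
python3 - <<'E'
from h import *
D=-.033
first=None
for k in(2,4,3,1):
    a,b=SG[k];p=lambda z:W(a*.064,b*.064,z+D)
    if k!=2: move_ptp(p(.105),quat(1))
    servo_line(p(.057),rate=.12)
    t=servo_line(p(.032),rate=.015,contact_N=14);z=current_position()[2];f=current_force()[2]
    print(k,t,"tip z",round(z-D,4),round(f,1),round(current_clock(),1))
    servo_line(p(.105),rate=.15)
    if not t: print("no stop");break
    if first is None: first=z
    elif abs(z-first)>.004: print("differs");break
    if z-D<.042: print("looks sunk");break
X=pts((capture("wrist")))
c=capture("scene");cv2.imwrite("pics/s3.png",cv2.resize(c["image"][150:290,230:430],None,fx=4,fy=4))
print(current_clock())
E
```

```text
2 True tip z 0.0479 7.2 12.6
4 True tip z 0.0479 5.7 15.1
3 True tip z 0.0479 6.4 17.6
1 True tip z 0.0404 10.8 20.3
differs
21.0167
```

Run:
```python
from h import *
for n in("scene","wrist"):
    c=capture(n);X=pts(c)
    for s in silhouettes(n,"leaf_1"):
        p=X[s["region"]];p=p[np.isfinite(p[:,0])]
        if len(p)<20: continue
        d=p[:,:2]-C;l=np.c_[d@ex,d@ey,p[:,2]]
        o=l[np.abs(l[:,1])>np.percentile(np.abs(l[:,1]),85)]
        print(n,round(s["conf"],2),np.round(s["xy"]),len(p),"mean",np.round(np.median(l,0),3),"outer",np.round(np.median(o,0),3))
```

```text
scene 0.59 [364. 260.] 218 mean [0.06  0.119 0.042] outer [0.061 0.146 0.057]
scene 0.52 [306. 189.] 164 mean [-0.062 -0.122  0.045] outer [-0.062 -0.139  0.058]
scene 0.5 [283. 215.] 202 mean [ 0.057 -0.122  0.048] outer [ 0.056 -0.14   0.06 ]
scene 0.45 [384. 222.] 125 mean [-0.059  0.113  0.054] outer [-0.056  0.131  0.077]
scene 0.15 [290. 282.] 1029 mean [0.234 0.013 0.079] outer [0.226 0.035 0.047]
wrist 0.67 [507. 127.] 3881 mean [0.062 0.126 0.044] outer [0.062 0.146 0.056]
wrist 0.56 [462. 391.] 387 mean [ 0.06  -0.106  0.034] outer [ 0.059 -0.11   0.037]
wrist 0.55 [317. 387.] 123 mean [-0.065 -0.104  0.033] outer [-0.066 -0.109  0.037]
```

View pics/s3.png

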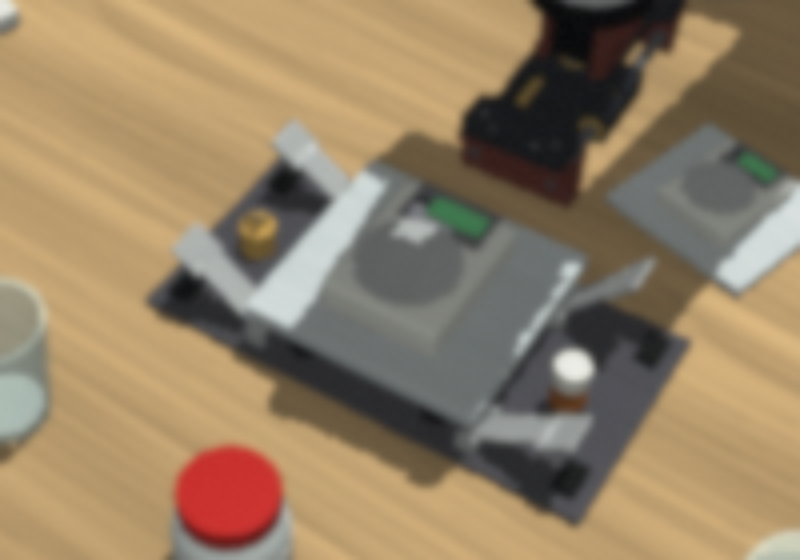

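Corner 1 sank 7.5 mm and the other three stayed rigid. In the picture leaf 1 at (610,290) is kicked up, with its outer end at (645,270). I'll press it flat along its arc.

Run:
```python
from h import *
D=-.0341;q=quat(1);x=-.061
p=lambda y,z:W(x,y,z+D)
print(inverse_kinematics(p(.142,.012),q))
servo_line(p(.118,.105),q,rate=.1)
servo_line(p(.118,.085),rate=.1)
print(servo_line(p(.130,.045),rate=.05,contact_N=15),np.round(current_force(),1))
t=servo_line(p(.138,.025),rate=.04,contact_N=15);print(t,np.round(current_force(),1))
t=servo_line(p(.142,.010),rate=.02,contact_N=15);print(t,current_position()[2]-D,np.round(current_force(),1))
sleep(.2);print(current_position()[2]-D,np.round(current_force(),1))
servo_line(p(.142,.13),rate=.12)
move_ptp(W(-.061,.3,.2),q)
for n in("scene","top"):
    c=capture(n);X=pts(c)
    for s in silhouettes(n,"leaf_1"):
        r=X[s["region"]];r=r[np.isfinite(r[:,0])]
        if len(r)<20: continue
        d=r[:,:2]-C;l=np.c_[d@ex,d@ey,r[:,2]];o=l[np.abs(l[:,1])>np.percentile(np.abs(l[:,1]),85)]
        print(n,round(s["conf"],2),"mean",np.round(np.median(l,0),3),"outer",np.round(np.median(o,0),3))
    if n=="scene":cv2.imwrite("pics/s4.png",cv2.resize(c["image"][150:290,230:430],None,fx=4,fy=4))
print(current_clock(),current_force())
```

```text
[ 2.68172850e-01  5.23794464e-01  1.91835415e+00 -4.44089210e-16
  6.99444044e-01  1.80906388e-01]
False [ 0.7 -0.3 -0.4]
False [-0.4 -0.8 -0.2]
True 0.016995990318549592 [-2.6 -1.2 15.4]
0.017066117464809724 [-2.3 -1.7 13.5]
scene 0.74 mean [-0.063 -0.124  0.046] outer [-0.07  -0.142  0.057]
scene 0.73 mean [-0.06   0.128  0.018] outer [-0.059  0.156  0.018]
scene 0.65 mean [0.06  0.12  0.042] outer [0.06  0.145 0.057]
scene 0.53 mean [ 0.057 -0.122  0.044] outer [ 0.049 -0.143  0.059]
top 0.79 mean [ 0.058 -0.122  0.043] outer [ 0.057 -0.144  0.058]
top 0.65 mean [0.06  0.121 0.041] outer [0.062 0.143 0.055]
top 0.62 mean [-0.061 -0.122  0.041] outer [-0.061 -0.144  0.055]
top 0.51 mean [-0.059  0.13   0.015] outer [-0.057  0.155  0.015]
26.7417 [-0.2508383  -0.62309769  0.1814138 ]
```

View pics/s4.png

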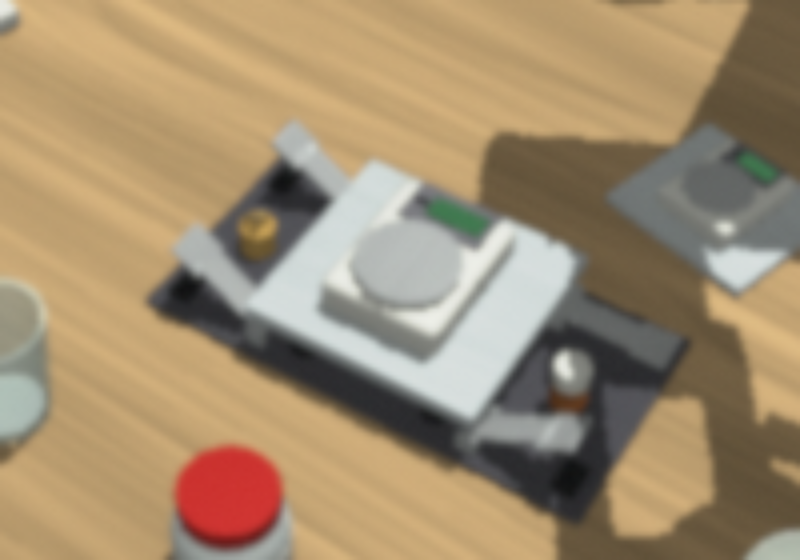

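Leaf 1 now lies flat at (630,325), at z≈16 mm all along. The other three leaves are still up, the plate, vial and weight are where they were, and the hand is clear.

```bash
python3 -c "
from bench import *
print(close_job())"
```

```text
the job is handed in; nothing more can be done
None
```

Corner 1 was the one that sank (about 7.5 mm; corners 2, 4 and 3, pressed first, held firm); I pressed its shim leaf flat, left the other three up, moved the hand clear and handed the job in at about 27 s.

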